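Load the small kiln shelf

TASK

Load the kiln shelf, whose front is the edge with the teal stripe: stand the cream round prop squarely in front of the cone plaque and the blue vase squarely in front of the white post, each 9 cm from what is behind it, centre to centre. Centre the pink tile on top of the prop and the terracotta pot, upright, on the tile. Stand the grey bust upright on the shelf midway between plaque and post, in line with them, and leave the green glaze jar alone.

Things in the scene. Friction and masses are not known exactly. Their poses are not given: they have to be found in the camera images.
- kiln_shelf: Pale flat rectangular kiln shelf lying fixed on the table, 240 mm (x) by 320 mm (y), 12 mm thick; origin at the centre of its underside. Its own -x edge is the front, marked on top with a 14 mm wide teal stripe along the whole edge; +x is its back, +y its left. It lies anywhere within a few cm, turned up to 20 degrees.
- cone_plaque: Fixed on the shelf: a low terracotta bar, 30 (x) by 56 (y) by 16 mm high, with three slender cones (orange, white, orange), 64 mm high in all. Origin at the centre of its underside, on the shelf top; axes parallel to the shelf's. It stands 40 mm behind the shelf's middle and 100 mm left or right of it (this changes); the post is at the other end, 200 mm away.
- post: White square kiln post fixed on the shelf in the back row, at the other end from the cone plaque: 36 x 36 mm, 75 mm high, a small dark dot on top. Origin at the centre of its underside, on the shelf's top; axes parallel to the shelf's (-x to the striped front).
- prop: Loose cream-yellow round kiln prop, an upright cylinder 50 mm in diameter, 45 mm high, flat on top with a small greyish dot; origin at the centre of its underside, z up. About 180 g.
- tile: Loose pink square tile, 56 x 56 mm, 14 mm thick, lying flat; origin at the centre of its underside, x and y square to its edges, z up. About 90 g.
- pot: Loose open terracotta-coloured pot, upright: 46 mm high, foot 40 mm and widest 56 mm in diameter (at 30 mm height), mouth 54 mm, wall 4 mm; origin at the centre of its underside, z up. About 120 g.
- bust: Loose dark grey clay bust, upright: base 44 (x) by 54 (y) by 20 mm high, chest 36 (x) by 46 mm (y) from 20 to 62 mm height, round head 31 mm wide up to 95 mm. Origin at the centre of its underside, z up, the nose towards its -x. About 300 g. Which way it faces does not matter.
- vase: Loose dark blue closed vase, upright: foot 38 mm, belly 48 mm in diameter from 20 to 46 mm height, narrow neck 20 mm, lip 30 mm, 78 mm high; origin at the centre of its underside, z up. About 200 g.
- glaze_jar: Green jar with a teal lid and a paper label, about 52 mm in diameter and 65 mm high, standing loose among the things at the sides; origin at the centre of its underside. Not to be moved.
Things that resemble listed ones, but are neither listed nor needed, are in the scene too. What is shaped like the prop but red is not meant.

How it is judged:
At the end, for the whole second after the job is handed in: Prop 75-105 mm in front of the plaque and vase likewise of the post, within 15 mm sideways; tile on prop and pot on tile, centred to 10 mm; bust within 15 mm of the line post-plaque and 115 mm of each; all standing on their support, upright within 7 degrees, at rest; jar moved under 30 mm (x of prop in the frame of cone_plaque between -0.105 and -0.075 m and y of prop in the frame of cone_plaque between -0.015 and 0.015 m and z of prop in the frame of cone_plaque between -0.005 and 0.005 m and z of tile in the frame of prop between 0.04 and 0.05 m and horizontal distance between tile and prop below 0.01 m and z of pot in the frame of tile between 0.009 and 0.019 m and horizontal distance between pot and tile below 0.01 m and x of vase in the frame of post between -0.105 and -0.075 m and y of vase in the frame of post between -0.015 and 0.015 m and z of vase in the frame of post between -0.005 and 0.005 m and x of bust in the frame of post between -0.015 and 0.015 m and z of bust in the frame of post between -0.005 and 0.005 m and horizontal distance between bust and post below 0.115 m and horizontal distance between bust and cone_plaque below 0.115 m and angle between each of prop, tile, pot, bust, vase's own z axis and vertical below 0.12 rad and linear speed of each of prop, tile, pot, bust, vase below 0.02 m/s and angular speed of each of prop, tile, pot, bust, vase below 0.2 rad/s and distance of glaze_jar from where it was at the start of the episode below 0.03 m); the robot touches nothing.
It fails at once if the glaze jar is moved by more than 30 mm (distance of glaze_jar from where it was at the start of the episode above 0.03 m).
It also fails if it takes over 128 s, if anything falls off the work surface, if the arm or the gripper's body presses on something with over 40 N, if the wrist force passes 120 N, or if a joint passes its speed limit or range.

ROBOT

A 6-joint arm with a two-finger parallel gripper is mounted at the origin on the work surface. World frame = base frame: x ahead of the robot, y to its left, z up, the work surface at z = 0. Lengths are in m, angles in rad, forces in N, time in s.
With the tool pointing down it reaches from about 0.425 to 0.95 m from the base axis. Payload 3.5 kg.
Tool frame: the origin (TCP) lies between the finger pads; the fingertips stand 14 mm ahead of it and the grasp point (between the pads) lies 5 mm behind it; z points along the fingers, y is the line along which they close (so a half turn about z gives the same grasp; the last joint's range is limited). The gripper opens to 85 mm and grips with 20 to 120 N. Pads are 22 mm wide; open, the fingers measure 114 mm over their backs; the gripper's body (76 mm by 85 mm) begins 54 mm behind the grasp point. The pads swing forward as they close: fully open they stand 13 mm farther back than shut.
Start: joints at [-1.329, 0.286, 1.577, -0, 1.279, -0.15], TCP at [0.258, -0.624, 0.245] pointing down, gripper open.
Joint ranges: [-2.77, 2.77], [-0.9, 2.22], [0.21, 2.48], [-1.53, 4.67], [0.24, 2.81], [-2.84, 2.84]. Speed limits (rad/s): [2.79, 2.79, 3.14, 3.14, 3.14, 3.14].

INTERFACE

Orientations are given as a unit quaternion [x, y, z, w].
In Python, from plant import * gives the robot as it stands.
- The arm moves only by the tool step_arm, never from a script. Its argument "commands" is a list of rows, each an object of numbers: "gripper": the gripper's target within -1 to 1 (shut at 1, half-way at 0, fully open at -1); "x", "y", "z": the shift along the tool's x, y, z in mm; "spin": the turn about the tool's z in degrees. A call has exactly 10 rows; each row shifts and turns the commanded pose from where the row before left it, along the tool's axes as they then stand; what a row does not reach is not made up. A row lasts 1/10 s, in which the tool goes at most 50 mm and 8.59 degrees, less where a joint would pass 70% of its speed; a pose out of reach is approached as far as the arm can. A call with a gripper value outside its range is refused whole. The fingers move at their own pace and stop on an object; "force" is the grip in N (left out, the last holds). Time passes only in rows, so rows that do not move let the fingers close, or fill a call up. It gives the time, the measured TCP pose, the force, the opening and the grip force at its end, in the units of the state.
- get_state(): the state, without advancing time (a new reading comes with each control period).
- read_camera(name): name is "side" or "top"; returns a dict with "color" (400x640x3 uint8, red, green, blue), "z_map" (400x640 float32, m along the optical axis (not along the pixel's ray), 0 where there is no reading), "fx", "fy", "cx", "cy" (pixels), "distortion" ([k1, k2, p1, p2, k3] as OpenCV has them; the pictures are not rectified), "eye" and "attitude" of the camera in the world. Camera axes: x right, y up, looking along -z (the intrinsics and any distortion apply to the point x, -y, -z); pixel columns grow to the right and rows downward; lengths in m; the calibration is good to about 2 mm. A picture is of the moment at which its call begins.
- sign_off(): hands the job in; it is judged then, once.
The state is a dict: "time": time; "qpos": joint angles; "dq": joint speeds; "joint_efforts": joint torques, N m; "eef_pos": TCP position; "tcp_rot": TCP orientation; "contact_force": force on the tool from outside, world axes, zero at the start; "wrist_torque": the same for the moment, N m; "opening": opening from 0.0 (shut) to 1.0 (fully open); "finger_force": force on a finger pad.
Only numpy, scipy, OpenCV 4.12 (cv2) and the standard library are available. Lean on these libraries where they do the work, as an engineer would, in place of code of your own. Each camera call takes 0.05 s, during which the arm holds its last target. There are 200 camera calls.

## Working session

There is one attempt and no reset: what is moved stays moved. The work goes in short steps, Python scripts to look and compute and a tool call to move; the robot and the scene stay as the last step left them, time stands still between calls to the robot, and variables do not carry over. Pictures are saved under pics/ and viewed, at most 14 in all, crops included, and the job is handed in when it is done.

Besides the shell and the picture viewer there is one more tool, called after "Request:" as name(argument=value, ...), one argument or row to a line, values as JSON. step_arm: Moves the arm, as the interface text tells. Its arguments: {"type":"object","properties":{"commands":{"type":"array"},"force":{"type":"number"}},"required":["commands"]}

```bash
ls; mkdir -p pics; cat > h.py <<'E'
from plant import *
import numpy as np, cv2
from scipy.spatial.transform import Rotation as R
def cam(n):
    c=read_camera(n); K=np.array([[c['fx'],0,c['cx']],[0,c['fy'],c['cy']],[0,0,1.]])
    return c,K,np.array(c['distortion'],float)
def att(c):
    a=np.array(c['attitude'],float)
    return a if a.shape==(3,3) else R.from_quat(a).as_matrix()
def cloud(c,K,d):
    v,u=np.mgrid[0:400,0:640]
    p=cv2.undistortPoints(np.stack([u,v],-1).reshape(-1,1,2).astype(float),K,d).reshape(400,640,2)
    z=c['z_map'].astype(float)
    P=np.stack([p[...,0]*z,-p[...,1]*z,-z],-1)
    W=P@att(c).T+np.array(c['eye']); W[z<=0]=np.nan
    return W
E
python3 - <<'E'
from h import *
for n in('top','side'):
    c,K,d=cam(n); print(n,K.tolist(),d,c['eye'],c['attitude'])
    cv2.imwrite(f'pics/{n}0.png',c['color'][...,::-1]); np.save(n+'0.npy',cloud(c,K,d)); np.save(n+'0c.npy',c['color'])
print(get_state())
E
```

```text
pics
top [[366.9998894684861, 0.0, 323.19121900352184], [0.0, 366.9998894684861, 198.4376205299568], [0.0, 0.0, 1.0]] [-0.08024536  0.          0.          0.          0.        ] [0.4027123  0.03061295 1.01500089] [-0.03552183  0.03541889  0.71121857 -0.7011789 ]
side [[483.0680747460697, 0.0, 315.54049609132244], [0.0, 483.0680747460697, 200.06869636323023], [0.0, 0.0, 1.0]] [-0.03444963  0.          0.          0.          0.        ] [0.43107993 1.29784988 0.7872285 ] [-0.0134005   0.505948    0.86213895 -0.02352619]
{'time': 0.1, 'qpos': array([-1.32899242e+00,  2.87090048e-01,  1.57805201e+00,  1.40534553e-06,
        1.27859458e+00, -1.50017327e-01]), 'dq': array([ 0.00047865, -0.00148605, -0.00353701, -0.00034967,  0.00202693,
       -0.00124325]), 'joint_efforts': array([ 6.26044566e-04, -4.07291615e+01, -2.93699849e+01, -1.36598774e-04,
        3.40009785e-03, -8.77893598e-07]), 'eef_pos': array([ 0.25764226, -0.62327726,  0.24406523]), 'tcp_rot': array([ 9.80870291e-01,  1.94659504e-01, -4.85078738e-05, -1.07089114e-03]), 'contact_force': array([ 0.20709627,  1.07303863, -0.00415554]), 'wrist_torque': array([-0.05025417, -0.02788871, -0.0142778 ]), 'finger_force': 0.0, 'opening': 0.9987870308909356}
```

View pics/top0.png

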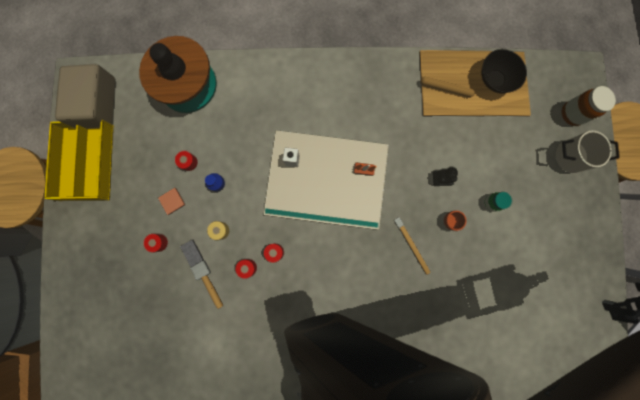

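View pics/side0.png

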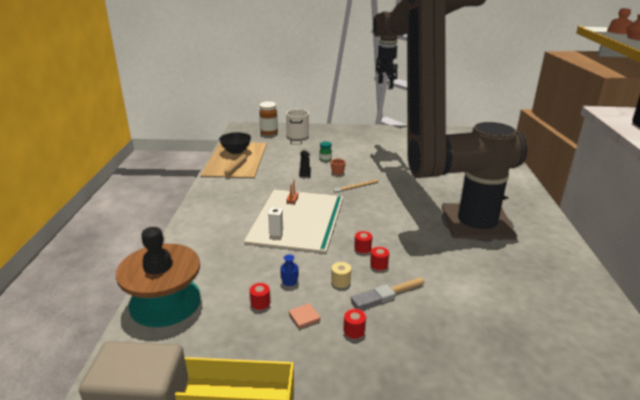

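The top view has +x up and +y to the left. The shelf is centred near (328,180), with the post at (290,156) and the plaque at (364,169). The prop is at (217,231), tile (171,200), vase (214,183), bust (445,176), pot (456,220) and jar (501,201). The side view shows the same things, with the prop at (341,274), vase (289,271), tile (304,316), bust (305,163), pot (338,167) and jar (326,151).

```bash
cat > m.py <<'E'
from h import *
T=np.load('top0.npy'); S=np.load('side0.npy')
tops=dict(prop=(217,231),tile=(171,200),vase=(214,183),bust=(445,176),pot=(456,220),jar=(501,201),post=(290,156),plaque=(364,169))
for n,(u,v) in tops.items():
    w=T[v-18:v+19,u-18:u+19].reshape(-1,3)
    base=0.006 if n not in('post','plaque') else 0.018
    w=w[w[:,2]>base]
    c=np.median(w,0)
    out=[]
    for src in(w,S.reshape(-1,3)):
        q=src[(np.hypot(src[:,0]-c[0],src[:,1]-c[1])<.055)&(src[:,2]>base)]
        zt=np.percentile(q[:,2],98); t=q[q[:,2]>zt-.008]
        (cx,cy),(a,b),an=cv2.minAreaRect(t[:,:2].astype(np.float32)); 
        (ex,ey),(ea,eb),ean=cv2.minAreaRect(q[:,:2].astype(np.float32))
        out.append(f'zt{zt:.3f} n{len(q)} top({cx:.3f},{cy:.3f})[{a:.3f},{b:.3f},{an:.0f}] all({ex:.3f},{ey:.3f})[{ea:.3f},{eb:.3f},{ean:.0f}]')
    print(n,*out,sep='\n  ')
# shelf
for n,A in(('top',T),('side',S)):
    C=np.load(n+'0c.npy').astype(int); 
    m=(A[...,2]>.006)&(A[...,2]<.02)&(A[...,0]>.35)&(A[...,0]<.75)&(A[...,1]>-.2)&(A[...,1]<.25)
    k,l,st,_=cv2.connectedComponentsWithStats(m.astype(np.uint8)); i=1+np.argmax(st[1:,4]); q=A[l==i]
    r=cv2.minAreaRect(q[:,:2].astype(np.float32)); print('shelf',n,r,np.median(q[:,2]))
    teal=(C[...,1]-C[...,0]>40)&(l==i); q=A[teal]; print('teal',np.nanmean(q,0),cv2.minAreaRect(q[:,:2].astype(np.float32)) )
E
python3 m.py
```

```text
prop
  zt0.049 n320 top(0.420,0.315)[0.046,0.048,89] all(0.420,0.315)[0.049,0.046,1]
  zt0.047 n408 top(0.420,0.318)[0.047,0.049,15] all(0.420,0.319)[0.051,0.052,36]
tile
  zt0.018 n428 top(0.503,0.455)[0.058,0.059,30] all(0.503,0.455)[0.058,0.059,30]
  zt0.018 n482 top(0.503,0.454)[0.058,0.060,29] all(0.503,0.455)[0.058,0.060,29]
vase
  zt0.081 n285 top(0.552,0.325)[0.025,0.026,87] all(0.550,0.323)[0.043,0.046,64]
  zt0.079 n442 top(0.551,0.326)[0.025,0.027,60] all(0.550,0.334)[0.046,0.042,6]
bust
  zt0.094 n395 top(0.560,-0.304)[0.026,0.026,0] all(0.552,-0.301)[0.064,0.048,62]
  zt0.093 n260 top(0.560,-0.299)[0.023,0.031,38] all(0.558,-0.300)[0.041,0.061,4]
pot
  zt0.047 n305 top(0.436,-0.325)[0.055,0.051,90] all(0.436,-0.325)[0.055,0.051,87]
  zt0.046 n194 top(0.437,-0.323)[0.057,0.050,70] all(0.436,-0.321)[0.064,0.050,75]
jar
  zt0.067 n429 top(0.487,-0.447)[0.046,0.046,77] all(0.488,-0.445)[0.048,0.050,62]
  zt0.067 n213 top(0.488,-0.443)[0.043,0.042,62] all(0.488,-0.440)[0.048,0.048,90]
post
  zt0.090 n273 top(0.611,0.114)[0.036,0.036,83] all(0.611,0.114)[0.036,0.036,83]
  zt0.089 n372 top(0.611,0.117)[0.039,0.037,82] all(0.611,0.117)[0.040,0.037,80]
plaque
  zt0.073 n233 top(0.582,-0.090)[0.040,0.003,81] all(0.584,-0.084)[0.056,0.031,82]
  zt0.075 n148 top(0.584,-0.085)[0.044,0.005,86] all(0.584,-0.078)[0.058,0.031,85]
shelf top ((0.5586099624633789, 0.020594149827957153), (0.32120388746261597, 0.2412600815296173), 81.91622924804688) 0.011836085895623238
teal [0.45084784 0.03349665 0.01235657] ((0.45120155811309814, 0.03606177121400833), (0.3071444034576416, 0.01052833441644907), 81.88704681396484)
shelf side ((0.5573650598526001, 0.019962474703788757), (0.3323797881603241, 0.24073198437690735), 81.72998809814453) 0.01149722645889284
teal [0.4535627  0.05007753 0.01181531] ((0.45159730315208435, 0.03755845129489899), (0.30400314927101135, 0.010209167376160622), 81.76260375976562)
```

```bash
cat >> h.py <<'E'
def rel(x,y,z,th=None):
    """shift in tool axes (mm) and spin (deg) from the present pose; th = closing line direction, world deg"""
    s=get_state(); M=R.from_quat(s['tcp_rot']).as_matrix(); t=np.degrees(np.arctan2(M[1,1],M[0,1]))
    sp=0.
    if th is not None:
        sp=-((th-t+90)%180-90)            # tool z is down
    M2=M@R.from_euler('z',sp,degrees=True).as_matrix()
    print('yaw %.1f q6 %.2f spin %.1f then'%(t,s['qpos'][5],sp),np.round(1000*M2.T@(np.array([x,y,z])-s['eef_pos']),1),
     'pos',np.round(s['eef_pos'],4),'f',np.round(s['contact_force'],1),'op %.3f ff %.1f t %.1f'%(s['opening'],s['finger_force'],s['time']))
E
python3 - <<'E'
from h import *
for f in('top','side'):
    A=np.load(f+'0.npy').reshape(-1,3); q=A[np.hypot(A[:,0]-.556,A[:,1]+.302)<.05]
    for a,b in((.015,.025),(.03,.05),(.05,.067)):
        p=q[(q[:,2]>a)&(q[:,2]<b)]; print(f,a,len(p),np.round(p.mean(0),3),[np.round(k,3) for k in cv2.minAreaRect(p[:,:2].astype(np.float32))])
i=cv2.imread('pics/top0.png')[155:205,415:480]; j=cv2.imread('pics/side0.png')[140:190,275:340]
cv2.imwrite('pics/bust.png',cv2.resize(np.hstack([i,j]),None,fx=6,fy=6,interpolation=2))
rel(.558,-.301,.17,-8)
E
```

```text
top 0.015 75 [ 0.551 -0.292  0.019] [array([ 0.558, -0.303]), array([0.043, 0.052]), np.float64(3.75)]
top 0.03 43 [ 0.551 -0.289  0.041] [array([ 0.548, -0.294]), array([0.048, 0.023]), np.float64(47.794)]
top 0.05 109 [ 0.554 -0.294  0.059] [array([ 0.559, -0.303]), array([0.036, 0.043]), np.float64(0.372)]
side 0.015 45 [ 0.557 -0.287  0.019] [array([ 0.558, -0.3  ]), array([0.041, 0.061]), np.float64(3.647)]
side 0.03 51 [ 0.556 -0.283  0.039] [array([ 0.556, -0.282]), array([0.033, 0.014]), np.float64(7.773)]
side 0.05 64 [ 0.557 -0.292  0.058] [array([ 0.557, -0.299]), array([0.033, 0.046]), np.float64(4.641)]
yaw -67.6 q6 -0.15 spin -59.6 then [360.8 252.6  74.6] pos [ 0.2576 -0.6233  0.2441] f [ 0.2  1.1 -0. ] op 0.999 ff 0.0 t 0.1
```

View pics/bust.png

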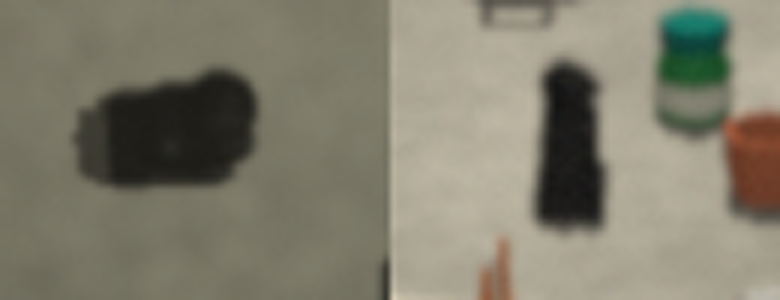

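The crop shows the bust (left half, about (165,130)) with its long side along world y, turned about 3°. The head is near (0.559, -0.302).

Request:
step_arm(
  commands=[
    {"gripper": -1,"spin": -7.8,"z": 8},
    {"gripper": -1,"spin": -7.8,"z": 8},
    {"gripper": -1,"spin": -7.8,"z": 8},
    {"gripper": -1,"spin": -7.8,"z": 8},
    {"gripper": -1,"spin": -7.8,"z": 8},
    {"gripper": -1,"spin": -7.8,"z": 8},
    {"gripper": -1,"spin": -7.8,"z": 8},
    {"gripper": -1,"spin": -7.8,"z": 8},
    {"gripper": -1,"spin": -8.2,"z": 8},
    {"gripper": -1},
  ],
  force=40,
)

```text
invalid input
```

```bash
python3 -c "
from h import *
rel(.5585,-.302,.17,3)"
```

```text
yaw -67.6 q6 -0.15 spin -70.6 then [304.9 317.3  74.6] pos [ 0.2576 -0.6233  0.2441] f [ 0.2  1.1 -0. ] op 0.999 ff 0.0 t 0.1
```

Request:
step_arm(
  commands=[
    {"gripper": -1,"x": 0,"y": 0,"z": 8,"spin": -7.8},
    {"gripper": -1,"x": 0,"y": 0,"z": 8,"spin": -7.8},
    {"gripper": -1,"x": 0,"y": 0,"z": 8,"spin": -7.8},
    {"gripper": -1,"x": 0,"y": 0,"z": 8,"spin": -7.8},
    {"gripper": -1,"x": 0,"y": 0,"z": 8,"spin": -7.8},
    {"gripper": -1,"x": 0,"y": 0,"z": 8,"spin": -7.8},
    {"gripper": -1,"x": 0,"y": 0,"z": 8,"spin": -7.8},
    {"gripper": -1,"x": 0,"y": 0,"z": 8,"spin": -7.8},
    {"gripper": -1,"x": 0,"y": 0,"z": 8,"spin": -8.2},
    {"gripper": -1,"x": 0,"y": 0,"z": 0,"spin": 0},
  ],
  force=40,
)

```text
time: 1.1
eef_pos: [0.2574, -0.6226, 0.1709]
tcp_rot: [0.688, 0.726, 0.001, -0.002]
contact_force: [-0.1, 1.8, -0.4]
opening: 0.996
finger_force: 0.0
```

```bash
python3 -c "
from h import *
rel(.5585,-.302,.17,3)"
```

```text
yaw 3.0 q6 -1.38 spin 0.0 then [304.4 317.4   1.9] pos [ 0.2574 -0.6226  0.1709] f [-0.1  1.8 -0.4] op 0.996 ff 0.0 t 1.1
```

Request:
step_arm(
  commands=[
    {"gripper": -1,"x": 33,"y": 34,"z": 0,"spin": 0},
    {"gripper": -1,"x": 33,"y": 34,"z": 0,"spin": 0},
    {"gripper": -1,"x": 33,"y": 34,"z": 0,"spin": 0},
    {"gripper": -1,"x": 33,"y": 34,"z": 0,"spin": 0},
    {"gripper": -1,"x": 33,"y": 34,"z": 0,"spin": 0},
    {"gripper": -1,"x": 33,"y": 34,"z": 0,"spin": 0},
    {"gripper": -1,"x": 33,"y": 34,"z": 0,"spin": 0},
    {"gripper": -1,"x": 33,"y": 34,"z": 0,"spin": 0},
    {"gripper": -1,"x": 31,"y": 34,"z": 0,"spin": 0},
    {"gripper": -1,"x": 9,"y": 11,"z": 0,"spin": 0},
  ],
  force=40,
)

```text
time: 2.1
eef_pos: [0.5606, -0.3, 0.1737]
tcp_rot: [0.688, 0.726, 0.001, 0.0]
contact_force: [0.5, 0.0, -0.5]
opening: 1.002
finger_force: 0.0
```

```bash
python3 -c "
from h import *
rel(.5585,-.302,.041,3)"
```

```text
yaw 3.1 q6 -0.71 spin 0.1 then [ -2.   -2.3 132.7] pos [ 0.5606 -0.3     0.1737] f [ 0.5  0.  -0.5] op 1.002 ff 0.0 t 2.1
```

Request:
step_arm(
  commands=[
    {"gripper": -1,"x": -1,"y": -1,"z": 20,"spin": 0},
    {"gripper": -1,"x": -1,"y": -1,"z": 25,"spin": 0},
    {"gripper": -1,"x": 0,"y": 0,"z": 25,"spin": 0},
    {"gripper": -1,"x": 0,"y": 0,"z": 20,"spin": 0},
    {"gripper": -1,"x": 0,"y": 0,"z": 20,"spin": 0},
    {"gripper": -1,"x": 0,"y": 0,"z": 12,"spin": 0},
    {"gripper": -1,"x": 0,"y": 0,"z": 8,"spin": 0},
    {"gripper": -1,"x": 0,"y": 0,"z": 0,"spin": 0},
    {"gripper": 0,"x": 0,"y": 0,"z": 0,"spin": 0},
    {"gripper": 1,"x": 0,"y": 0,"z": 0,"spin": 0},
  ],
  force=40,
)

```text
time: 3.1
eef_pos: [0.557, -0.3061, 0.0447]
tcp_rot: [0.688, 0.726, 0.0, 0.001]
contact_force: [-0.6, -0.2, -0.8]
opening: 0.693
finger_force: 0.0
```

Request:
step_arm(
  commands=[
    {"gripper": 1,"x": 0,"y": 0,"z": 0,"spin": 0},
    {"gripper": 1,"x": 0,"y": 0,"z": 0,"spin": 0},
    {"gripper": 1,"x": 0,"y": 0,"z": 0,"spin": 0},
    {"gripper": 1,"x": 0,"y": 0,"z": 0,"spin": 0},
    {"gripper": 1,"x": 0,"y": 0,"z": 0,"spin": 0},
    {"gripper": 1,"x": 0,"y": 0,"z": -5,"spin": 0},
    {"gripper": 1,"x": 0,"y": 0,"z": -10,"spin": 0},
    {"gripper": 1,"x": 0,"y": 0,"z": -20,"spin": 0},
    {"gripper": 1,"x": 0,"y": 0,"z": -25,"spin": 0},
    {"gripper": 1,"x": 0,"y": 0,"z": -25,"spin": 0},
  ],
  force=40,
)

```text
time: 4.1
eef_pos: [0.5549, -0.3047, 0.1276]
tcp_rot: [0.688, 0.726, -0.0, -0.002]
contact_force: [-0.2, 0.3, -4.0]
opening: 0.414
finger_force: 40.3
```

```bash
python3 -c "
from h import *
rel(.5976,.0149,.185,-8.1)"
```

```text
yaw 3.0 q6 -0.72 spin 11.1 then [322.6  -3.  -56.8] pos [ 0.5549 -0.3047  0.1276] f [-0.2  0.3 -4. ] op 0.414 ff 40.3 t 4.1
```

Request:
step_arm(
  commands=[
    {"gripper": 1,"x": 0,"y": 0,"z": -29,"spin": 5.5},
    {"gripper": 1,"x": 0,"y": 0,"z": -28,"spin": 5.6},
    {"gripper": 1,"x": 25,"y": 0,"z": 0,"spin": 0},
    {"gripper": 1,"x": 40,"y": 0,"z": 0,"spin": 0},
    {"gripper": 1,"x": 50,"y": -1,"z": 0,"spin": 0},
    {"gripper": 1,"x": 50,"y": -1,"z": 0,"spin": 0},
    {"gripper": 1,"x": 50,"y": -1,"z": 0,"spin": 0},
    {"gripper": 1,"x": 50,"y": 0,"z": 0,"spin": 0},
    {"gripper": 1,"x": 35,"y": 0,"z": 0,"spin": 0},
    {"gripper": 1,"x": 20,"y": 0,"z": 0,"spin": 0},
  ],
  force=40,
)

```text
time: 5.1
eef_pos: [0.5968, 0.0149, 0.1843]
tcp_rot: [0.754, 0.657, -0.001, -0.001]
contact_force: [0.5, -0.3, -3.9]
opening: 0.413
finger_force: 40.5
```

Request:
step_arm(
  commands=[
    {"gripper": 1,"x": 0,"y": 0,"z": 0,"spin": 0},
    {"gripper": 1,"x": 0,"y": 0,"z": 0,"spin": 0},
    {"gripper": 1,"x": 0,"y": 0,"z": 20,"spin": 0},
    {"gripper": 1,"x": 0,"y": 0,"z": 20,"spin": 0},
    {"gripper": 1,"x": 0,"y": 0,"z": 20,"spin": 0},
    {"gripper": 1,"x": 0,"y": 0,"z": 20,"spin": 0},
    {"gripper": 1,"x": 0,"y": 0,"z": 20,"spin": 0},
    {"gripper": 1,"x": 0,"y": 0,"z": 0,"spin": 0},
    {"gripper": 1,"x": 0,"y": 0,"z": 0,"spin": 0},
    {"gripper": 1,"x": 0,"y": 0,"z": 0,"spin": 0},
  ],
  force=40,
)

```text
time: 6.1
eef_pos: [0.5991, 0.0109, 0.0868]
tcp_rot: [0.755, 0.655, 0.001, 0.001]
contact_force: [0.7, -0.6, -3.9]
opening: 0.414
finger_force: 40.6
```

```bash
python3 -c "
from h import *
for i in range(3): rel(.5976,.0129,.056,-8.1)
c,K,d=cam('side');W=cloud(c,K,d);print(K is None)
q=W.reshape(-1,3);q=q[(np.hypot(q[:,0]-.5976,q[:,1]-.015)<.04)&(q[:,2]<.1)&(q[:,2]>.016)]
C=c['color'][150:270,200:380];cv2.imwrite('pics/b1.png',cv2.resize(C[...,::-1],None,fx=4,fy=4))
rel(.5976,.0129,.056,-8.1)"
```

```text
yaw -8.1 q6 -0.01 spin -0.0 then [ 1.8 -1.8 30.8] pos [0.5991 0.0109 0.0868] f [ 0.7 -0.6 -3.9] op 0.414 ff 40.6 t 6.1
yaw -8.1 q6 -0.01 spin -0.0 then [ 1.8 -1.8 30.8] pos [0.5991 0.0109 0.0868] f [ 0.7 -0.6 -3.9] op 0.414 ff 40.6 t 6.1
yaw -8.1 q6 -0.01 spin -0.0 then [ 1.8 -1.8 30.8] pos [0.5991 0.0109 0.0868] f [ 0.7 -0.6 -3.9] op 0.414 ff 40.6 t 6.1
False
yaw -8.1 q6 -0.01 spin 0.0 then [ 1.6 -2.  31.1] pos [0.5993 0.0111 0.0871] f [ 0.1  0.6 -2.6] op 0.412 ff 40.6 t 6.2
```

View pics/b1.png

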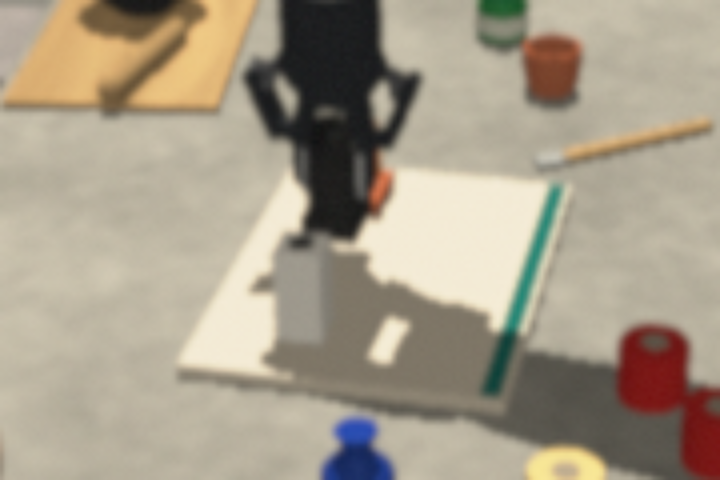

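The picture shows the bust held upright, around (335,190), above its place between the post and plaque. I'll lower it.

Request:
step_arm(
  commands=[
    {"gripper": 1,"x": 1,"y": -1,"z": 10,"spin": 0},
    {"gripper": 1,"x": 0,"y": 0,"z": 8,"spin": 0},
    {"gripper": 1,"x": 0,"y": 0,"z": 5,"spin": 0},
    {"gripper": 1,"x": 0,"y": 0,"z": 3,"spin": 0},
    {"gripper": 1,"x": 0,"y": 0,"z": 2,"spin": 0},
    {"gripper": 1,"x": 0,"y": 0,"z": 0,"spin": 0},
    {"gripper": 1,"x": 0,"y": 0,"z": 1,"spin": 0},
    {"gripper": 1,"x": 0,"y": 0,"z": 0,"spin": 0},
    {"gripper": 1,"x": 0,"y": 0,"z": 0,"spin": 0},
    {"gripper": 1,"x": 0,"y": 0,"z": 0,"spin": 0},
  ],
)

```text
time: 7.15
eef_pos: [0.5975, 0.0128, 0.0566]
tcp_rot: [0.755, 0.656, 0.0, 0.0]
contact_force: [0.4, 0.6, -2.5]
opening: 0.415
finger_force: 40.8
```

Request:
step_arm(
  commands=[
    {"gripper": 1,"x": 0,"y": 0,"z": 1,"spin": 0},
    {"gripper": 1,"x": 0,"y": 0,"z": 0,"spin": 0},
    {"gripper": 1,"x": 0,"y": 0,"z": 0,"spin": 0},
    {"gripper": 1,"x": 0,"y": 0,"z": 0,"spin": 0},
    {"gripper": 1,"x": 0,"y": 0,"z": 0,"spin": 0},
    {"gripper": 1,"x": 0,"y": 0,"z": 1,"spin": 0},
    {"gripper": 1,"x": 0,"y": 0,"z": 0,"spin": 0},
    {"gripper": 1,"x": 0,"y": 0,"z": 0,"spin": 0},
    {"gripper": 1,"x": 0,"y": 0,"z": 0,"spin": 0},
    {"gripper": 1,"x": 0,"y": 0,"z": 0,"spin": 0},
  ],
)

```text
time: 8.15
eef_pos: [0.5977, 0.0129, 0.0565]
tcp_rot: [0.755, 0.656, -0.0, -0.0]
contact_force: [-4.9, 0.6, 10.3]
opening: 0.416
finger_force: 42.4
```

Request:
step_arm(
  commands=[
    {"gripper": 1,"x": 0,"y": 0,"z": -1,"spin": 0},
    {"gripper": 0,"x": 0,"y": 0,"z": 0,"spin": 0},
    {"gripper": -0.4,"x": 0,"y": 0,"z": 0,"spin": 0},
    {"gripper": -0.7,"x": 0,"y": 0,"z": 0,"spin": 0},
    {"gripper": -0.7,"x": 0,"y": 0,"z": 0,"spin": 0},
    {"gripper": -0.7,"x": 0,"y": 0,"z": -5,"spin": 0},
    {"gripper": -0.7,"x": 0,"y": 0,"z": -25,"spin": 0},
    {"gripper": -0.7,"x": 0,"y": 0,"z": -35,"spin": 0},
    {"gripper": -1,"x": 0,"y": 0,"z": -35,"spin": 0},
    {"gripper": -1,"x": 0,"y": 0,"z": -30,"spin": 0},
  ],
)

```text
time: 9.15
eef_pos: [0.5977, 0.0128, 0.1877]
tcp_rot: [0.755, 0.656, 0.001, 0.001]
contact_force: [0.1, 0.2, 0.9]
opening: 1.003
finger_force: 0.0
```

```bash
python3 -c "
from h import *
rel(.551,.3255,.15,-8)"
```

```text
yaw -8.1 q6 -0.01 spin -0.1 then [303.2 -89.8  37.5] pos [0.5977 0.0128 0.1877] f [0.1 0.2 0.9] op 1.003 ff 0.0 t 9.2
```

Request:
step_arm(
  commands=[
    {"gripper": -1,"x": 30,"y": -9,"z": 0,"spin": 0},
    {"gripper": -1,"x": 40,"y": -12,"z": 0,"spin": 0},
    {"gripper": -1,"x": 45,"y": -13,"z": 0,"spin": 0},
    {"gripper": -1,"x": 45,"y": -13,"z": 0,"spin": 0},
    {"gripper": -1,"x": 45,"y": -13,"z": 0,"spin": 0},
    {"gripper": -1,"x": 45,"y": -13,"z": 7,"spin": 0},
    {"gripper": -1,"x": 33,"y": -10,"z": 10,"spin": 0},
    {"gripper": -1,"x": 20,"y": -7,"z": 20,"spin": 0},
    {"gripper": -1,"x": 0,"y": 0,"z": 0,"spin": 0},
    {"gripper": -1,"x": 0,"y": 0,"z": 0,"spin": 0},
  ],
)

```text
time: 10.15
eef_pos: [0.5502, 0.3255, 0.1479]
tcp_rot: [0.755, 0.656, -0.001, 0.0]
contact_force: [0.5, -0.3, 0.0]
opening: 1.001
finger_force: 0.0
```

```bash
python3 -c "
from h import *
rel(.551,.3255,.026,-8)
c,K,d=cam('top');W=cloud(c,K,d);q=W.reshape(-1,3)
s=q[(np.hypot(q[:,0]-.5976,q[:,1]-.015)<.045)&(q[:,2]>.022)]
for a,b in((.022,.045),(.06,.08),(.09,.12)):
  p=s[(s[:,2]>a)&(s[:,2]<b)];print(a,len(p),cv2.minAreaRect(p[:,:2].astype(np.float32)),p[:,2].max())"
```

```text
yaw -8.0 q6 0.52 spin 0.0 then [  0.3   0.9 121.9] pos [0.5502 0.3255 0.1479] f [ 0.5 -0.3  0. ] op 1.001 ff 0.0 t 10.2
0.022 90 ((0.5962615013122559, 0.013357443735003471), (0.05386269837617874, 0.043016742914915085), 81.7249755859375) 0.0442134183854509
0.06 127 ((0.596691906452179, 0.013274803757667542), (0.04605637118220329, 0.035792261362075806), 82.96421813964844) 0.0765727675925938
0.09 131 ((0.5981569290161133, 0.012557354755699635), (0.031090866774320602, 0.030597003176808357), 38.100852966308594) 0.10884630461962885
```

Bust placed well. Now grasp the vase.

Request:
step_arm(
  commands=[
    {"gripper": -1,"x": 0,"y": 1,"z": 25,"spin": 0},
    {"gripper": -1,"x": 0,"y": 0,"z": 25,"spin": 0},
    {"gripper": -1,"x": 0,"y": 0,"z": 25,"spin": 0},
    {"gripper": -1,"x": 0,"y": 0,"z": 22,"spin": 0},
    {"gripper": -1,"x": 0,"y": 0,"z": 15,"spin": 0},
    {"gripper": -1,"x": 0,"y": 0,"z": 10,"spin": 0},
    {"gripper": -1,"x": 0,"y": 0,"z": 0,"spin": 0},
    {"gripper": 0,"x": 0,"y": 0,"z": 0,"spin": 0},
    {"gripper": 1,"x": 0,"y": 0,"z": 0,"spin": 0},
    {"gripper": 1,"x": 0,"y": 0,"z": 0,"spin": 0},
  ],
)

```text
time: 11.2
eef_pos: [0.5526, 0.3258, 0.0281]
tcp_rot: [0.755, 0.656, 0.001, 0.0]
contact_force: [-0.9, -0.5, 0.7]
opening: 0.546
finger_force: 41.3
```

Request:
step_arm(
  commands=[
    {"gripper": 1,"x": 0,"y": 0,"z": 0,"spin": 0},
    {"gripper": 1,"x": 0,"y": 0,"z": 0,"spin": 0},
    {"gripper": 1,"x": 0,"y": 0,"z": 0,"spin": 0},
    {"gripper": 1,"x": 0,"y": 0,"z": 0,"spin": 0},
    {"gripper": 1,"x": 0,"y": 0,"z": -5,"spin": 0},
    {"gripper": 1,"x": 0,"y": 0,"z": -10,"spin": 0},
    {"gripper": 1,"x": 0,"y": 0,"z": -20,"spin": 0},
    {"gripper": 1,"x": 0,"y": 0,"z": -20,"spin": 0},
    {"gripper": 1,"x": 0,"y": 0,"z": -20,"spin": 0},
    {"gripper": 1,"x": 0,"y": 0,"z": -10,"spin": 0},
  ],
)

```text
time: 12.2
eef_pos: [0.5522, 0.3257, 0.1134]
tcp_rot: [0.755, 0.656, 0.001, 0.0]
contact_force: [0.1, -0.6, -1.1]
opening: 0.548
finger_force: 41.4
```

```bash
python3 -c "
from h import *
rel(.5226,.1266,.11,-8)"
```

```text
yaw -8.0 q6 0.52 spin -0.0 then [-201.2   -1.6    3.2] pos [0.5522 0.3257 0.1134] f [ 0.1 -0.6 -1.1] op 0.548 ff 41.4 t 12.2
```

Request:
step_arm(
  commands=[
    {"gripper": 1,"x": -20,"y": 0,"z": 0,"spin": 0},
    {"gripper": 1,"x": -35,"y": 0,"z": 0,"spin": 0},
    {"gripper": 1,"x": -40,"y": 0,"z": 0,"spin": 0},
    {"gripper": 1,"x": -40,"y": 0,"z": 0,"spin": 0},
    {"gripper": 1,"x": -35,"y": -1,"z": 0,"spin": 0},
    {"gripper": 1,"x": -21,"y": 0,"z": 0,"spin": 0},
    {"gripper": 1,"x": -10,"y": 0,"z": 5,"spin": 0},
    {"gripper": 1,"x": 0,"y": 0,"z": 20,"spin": 0},
    {"gripper": 1,"x": 0,"y": 0,"z": 20,"spin": 0},
    {"gripper": 1,"x": 0,"y": 0,"z": 15,"spin": 0},
  ],
)

```text
time: 13.2
eef_pos: [0.5215, 0.1268, 0.0496]
tcp_rot: [0.755, 0.656, -0.001, -0.001]
contact_force: [-1.0, 0.1, -1.4]
opening: 0.55
finger_force: 41.4
```

Request:
step_arm(
  commands=[
    {"gripper": 1,"x": 0,"y": 0,"z": 5,"spin": 0},
    {"gripper": 1,"x": 0,"y": 0,"z": 3,"spin": 0},
    {"gripper": 1,"x": 0,"y": 0,"z": 2,"spin": 0},
    {"gripper": 1,"x": 0,"y": 0,"z": 0,"spin": 0},
    {"gripper": 1,"x": 0,"y": 0,"z": 1,"spin": 0},
    {"gripper": 1,"x": 0,"y": 0,"z": 0,"spin": 0},
    {"gripper": 1,"x": 0,"y": 0,"z": 1,"spin": 0},
    {"gripper": 1,"x": 0,"y": 0,"z": 0,"spin": 0},
    {"gripper": 1,"x": 0,"y": 0,"z": 0,"spin": 0},
    {"gripper": 1,"x": 0,"y": 0,"z": 0,"spin": 0},
  ],
)

```text
time: 14.2
eef_pos: [0.5229, 0.1265, 0.04]
tcp_rot: [0.755, 0.656, 0.0, 0.0]
contact_force: [-0.5, -0.2, 3.6]
opening: 0.549
finger_force: 41.8
```

```bash
python3 -c "
from h import *
rel(.5226,.1266,.040,-8)
c,K,d=cam('side');C=c['color'][150:270,200:380];cv2.imwrite('pics/v1.png',cv2.resize(C[...,::-1],None,fx=4,fy=4))"
```

```text
yaw -8.1 q6 0.19 spin -0.1 then [ 0.1 -0.3 -0. ] pos [0.5229 0.1265 0.04  ] f [-0.5 -0.2  3.6] op 0.549 ff 41.8 t 14.2
```

View pics/v1.png

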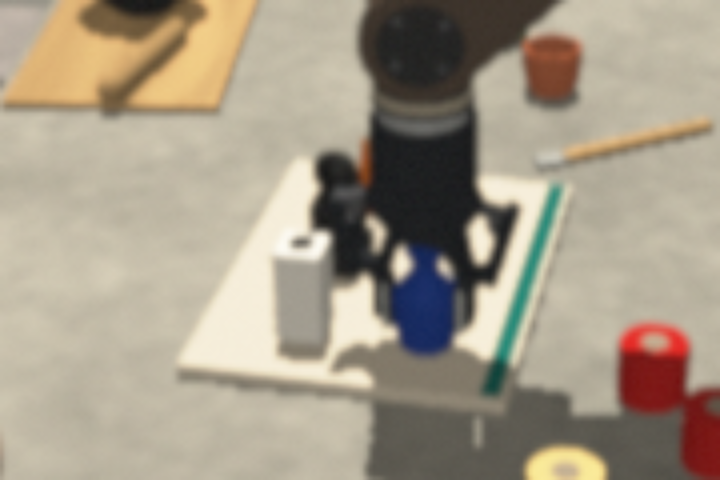

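The vase, near (425,310), stands on the shelf in front of the post, with 3.6 N of contact. I'll release it.

Request:
step_arm(
  commands=[
    {"gripper": 0,"x": 0,"y": 0,"z": 0,"spin": 0},
    {"gripper": -0.4,"x": 0,"y": 0,"z": 0,"spin": 0},
    {"gripper": -0.6,"x": 0,"y": 0,"z": 0,"spin": 0},
    {"gripper": -0.6,"x": 0,"y": 0,"z": 0,"spin": 0},
    {"gripper": -0.6,"x": 0,"y": 0,"z": -5,"spin": 0},
    {"gripper": -0.6,"x": 0,"y": 0,"z": -20,"spin": 0},
    {"gripper": -0.6,"x": 0,"y": 0,"z": -30,"spin": 0},
    {"gripper": -0.6,"x": 0,"y": 0,"z": -30,"spin": 0},
    {"gripper": -1,"x": 0,"y": 0,"z": -25,"spin": 0},
    {"gripper": -1,"x": 0,"y": 0,"z": 0,"spin": 0},
  ],
)

```text
time: 15.25
eef_pos: [0.5253, 0.1267, 0.1541]
tcp_rot: [0.755, 0.656, 0.004, 0.003]
contact_force: [1.0, -0.3, -0.1]
opening: 0.999
finger_force: 0.0
```

```bash
python3 -c "
from h import *
rel(.420,.316,.12,-8)"
```

```text
yaw -8.0 q6 0.19 spin -0.0 then [ 172.8 -130.9   33.2] pos [0.5253 0.1267 0.1541] f [ 1.  -0.3 -0.1] op 0.999 ff 0.0 t 15.2
```

Request:
step_arm(
  commands=[
    {"gripper": -1,"x": 20,"y": -15,"z": 0,"spin": 0},
    {"gripper": -1,"x": 30,"y": -23,"z": 0,"spin": 0},
    {"gripper": -1,"x": 35,"y": -26,"z": 0,"spin": 0},
    {"gripper": -1,"x": 35,"y": -26,"z": 5,"spin": 0},
    {"gripper": -1,"x": 30,"y": -23,"z": 10,"spin": 0},
    {"gripper": -1,"x": 18,"y": -14,"z": 15,"spin": 0},
    {"gripper": -1,"x": 5,"y": -4,"z": 15,"spin": 0},
    {"gripper": -1,"x": 0,"y": 0,"z": 15,"spin": 0},
    {"gripper": -1,"x": 0,"y": 0,"z": 0,"spin": 0},
    {"gripper": -1,"x": 0,"y": 0,"z": 0,"spin": 0},
  ],
)

```text
time: 16.25
eef_pos: [0.4174, 0.315, 0.0886]
tcp_rot: [0.756, 0.655, -0.001, -0.0]
contact_force: [1.0, 1.2, 0.3]
opening: 0.997
finger_force: 0.0
```

```bash
python3 -c "
from h import *
rel(.420,.316,.021,-8)"
```

```text
yaw -8.1 q6 0.59 spin -0.1 then [ 1.4  2.6 67.6] pos [0.4174 0.315  0.0886] f [1.  1.2 0.3] op 0.997 ff 0.0 t 16.2
```

Request:
step_arm(
  commands=[
    {"gripper": -1,"x": 0,"y": 1,"z": 20,"spin": 0},
    {"gripper": -1,"x": 0,"y": 0,"z": 20,"spin": 0},
    {"gripper": -1,"x": 0,"y": 0,"z": 15,"spin": 0},
    {"gripper": -1,"x": 0,"y": 0,"z": 9,"spin": 0},
    {"gripper": -1,"x": 0,"y": 0,"z": 3,"spin": 0},
    {"gripper": 0,"x": 0,"y": 0,"z": 0,"spin": 0},
    {"gripper": 1,"x": 0,"y": 0,"z": 0,"spin": 0},
    {"gripper": 1,"x": 0,"y": 0,"z": 0,"spin": 0},
    {"gripper": 1,"x": 0,"y": 0,"z": 0,"spin": 0},
    {"gripper": 1,"x": 0,"y": 0,"z": 0,"spin": 0},
  ],
)

```text
time: 17.25
eef_pos: [0.4191, 0.3165, 0.0236]
tcp_rot: [0.755, 0.656, 0.001, 0.0]
contact_force: [0.6, 0.3, 4.8]
opening: 0.576
finger_force: 41.9
```

```bash
python3 -c "
from h import *
rel(.420,.316,.021,-8)"
```

```text
yaw -8.0 q6 0.59 spin -0.0 then [-0.4  0.9  2.6] pos [0.4191 0.3165 0.0236] f [0.6 0.3 4.8] op 0.576 ff 41.9 t 17.2
```

Request:
step_arm(
  commands=[
    {"gripper": 1,"x": 0,"y": 0,"z": 0,"spin": 0},
    {"gripper": 1,"x": 0,"y": 0,"z": -5,"spin": 0},
    {"gripper": 1,"x": 0,"y": 0,"z": -15,"spin": 0},
    {"gripper": 1,"x": 0,"y": 0,"z": -25,"spin": 0},
    {"gripper": 1,"x": 0,"y": 0,"z": -30,"spin": 0},
    {"gripper": 1,"x": 0,"y": 0,"z": -30,"spin": 0},
    {"gripper": 1,"x": 0,"y": 0,"z": -20,"spin": 0},
    {"gripper": 1,"x": 0,"y": 0,"z": 0,"spin": 0},
    {"gripper": 1,"x": 0,"y": 0,"z": 0,"spin": 0},
    {"gripper": 1,"x": 0,"y": 0,"z": 0,"spin": 0},
  ],
)

```text
time: 18.25
eef_pos: [0.4166, 0.3153, 0.1454]
tcp_rot: [0.755, 0.656, -0.002, -0.001]
contact_force: [-0.2, -0.9, -2.1]
opening: 0.573
finger_force: 41.9
```

```bash
python3 -c "
from h import *
rel(.4944,-.0714,.12,-8)"
```

```text
yaw -8.1 q6 0.59 spin -0.1 then [-372.1  131.    25.8] pos [0.4166 0.3153 0.1454] f [-0.2 -0.9 -2.1] op 0.573 ff 41.9 t 18.2
```

Request:
step_arm(
  commands=[
    {"gripper": 1,"x": -20,"y": 7,"z": 0,"spin": 0},
    {"gripper": 1,"x": -35,"y": 12,"z": 0,"spin": 0},
    {"gripper": 1,"x": -45,"y": 16,"z": 0,"spin": 0},
    {"gripper": 1,"x": -45,"y": 16,"z": 0,"spin": 0},
    {"gripper": 1,"x": -45,"y": 16,"z": 0,"spin": 0},
    {"gripper": 1,"x": -45,"y": 16,"z": 0,"spin": 0},
    {"gripper": 1,"x": -45,"y": 16,"z": 0,"spin": 0},
    {"gripper": 1,"x": -42,"y": 14,"z": 0,"spin": 0},
    {"gripper": 1,"x": -32,"y": 11,"z": 0,"spin": 0},
    {"gripper": 1,"x": -18,"y": 6,"z": 0,"spin": 0},
  ],
)

```text
time: 19.25
eef_pos: [0.4938, -0.073, 0.1456]
tcp_rot: [0.756, 0.655, -0.001, -0.001]
contact_force: [-0.0, 0.1, -1.9]
opening: 0.575
finger_force: 41.9
```

Request:
step_arm(
  commands=[
    {"gripper": 1,"x": 0,"y": 0,"z": 0,"spin": 0},
    {"gripper": 1,"x": 0,"y": 0,"z": 20,"spin": 0},
    {"gripper": 1,"x": 0,"y": 0,"z": 20,"spin": 0},
    {"gripper": 1,"x": 0,"y": 0,"z": 20,"spin": 0},
    {"gripper": 1,"x": 0,"y": 0,"z": 20,"spin": 0},
    {"gripper": 1,"x": 0,"y": 0,"z": 10,"spin": 0},
    {"gripper": 1,"x": 0,"y": 0,"z": 5,"spin": 0},
    {"gripper": 1,"x": 0,"y": 0,"z": 0,"spin": 0},
    {"gripper": 1,"x": 0,"y": 0,"z": 0,"spin": 0},
    {"gripper": 1,"x": 0,"y": 0,"z": 0,"spin": 0},
  ],
)

```text
time: 20.25
eef_pos: [0.4954, -0.0708, 0.0534]
tcp_rot: [0.755, 0.656, 0.001, 0.001]
contact_force: [0.7, -0.2, -1.8]
opening: 0.575
finger_force: 41.9
```

```bash
python3 -c "
from h import *
rel(.4944,-.0714,.035,-8)"
```

```text
yaw -8.0 q6 -0.20 spin -0.0 then [-0.7 -0.9 18.4] pos [ 0.4954 -0.0708  0.0534] f [ 0.7 -0.2 -1.8] op 0.575 ff 41.9 t 20.2
```

Request:
step_arm(
  commands=[
    {"gripper": 1,"x": 0,"y": 0,"z": 8,"spin": 0},
    {"gripper": 1,"x": 0,"y": 0,"z": 5,"spin": 0},
    {"gripper": 1,"x": 0,"y": 0,"z": 2,"spin": 0},
    {"gripper": 1,"x": 0,"y": 0,"z": 0,"spin": 0},
    {"gripper": 1,"x": 0,"y": 0,"z": 1,"spin": 0},
    {"gripper": 1,"x": 0,"y": 0,"z": 0,"spin": 0},
    {"gripper": 1,"x": 0,"y": 0,"z": 0,"spin": 0},
    {"gripper": 1,"x": 0,"y": 0,"z": 1,"spin": 0},
    {"gripper": 1,"x": 0,"y": 0,"z": 0,"spin": 0},
    {"gripper": 1,"x": 0,"y": 0,"z": 0,"spin": 0},
  ],
)

```text
time: 21.25
eef_pos: [0.4948, -0.0707, 0.0356]
tcp_rot: [0.755, 0.656, 0.0, 0.0]
contact_force: [-0.3, 0.7, 0.1]
opening: 0.573
finger_force: 42.1
```

Request:
step_arm(
  commands=[
    {"gripper": 1,"x": 0,"y": 0,"z": 0.5,"spin": 0},
    {"gripper": 1,"x": 0,"y": 0,"z": 0,"spin": 0},
    {"gripper": 0,"x": 0,"y": 0,"z": 0,"spin": 0},
    {"gripper": -0.5,"x": 0,"y": 0,"z": 0,"spin": 0},
    {"gripper": -0.8,"x": 0,"y": 0,"z": 0,"spin": 0},
    {"gripper": -0.8,"x": 0,"y": 0,"z": -5,"spin": 0},
    {"gripper": -0.8,"x": 0,"y": 0,"z": -25,"spin": 0},
    {"gripper": -0.8,"x": 0,"y": 0,"z": -30,"spin": 0},
    {"gripper": -1,"x": 0,"y": 0,"z": -35,"spin": 0},
    {"gripper": -1,"x": 0,"y": 0,"z": -35,"spin": 0},
  ],
)

```text
time: 22.25
eef_pos: [0.4943, -0.0705, 0.1661]
tcp_rot: [0.755, 0.656, -0.0, -0.0]
contact_force: [0.6, -0.7, -1.0]
opening: 1.002
finger_force: 0.0
```

```bash
python3 -c "
from h import *
rel(.503,.455,.12,30);rel(.503,.455,.12,-60)"
```

```text
yaw -8.1 q6 -0.20 spin -38.1 then [450.7 270.3  46.1] pos [ 0.4943 -0.0705  0.1661] f [ 0.6 -0.7 -1. ] op 1.002 ff 0.0 t 22.2
yaw -8.1 q6 -0.20 spin 51.9 then [ 270.3 -450.7   46.1] pos [ 0.4943 -0.0705  0.1661] f [ 0.6 -0.7 -1. ] op 1.002 ff 0.0 t 22.2
```

Request:
step_arm(
  commands=[
    {"gripper": -1,"x": 0,"y": 0,"z": 0,"spin": -7.6},
    {"gripper": -1,"x": 0,"y": 0,"z": 0,"spin": -7.6},
    {"gripper": -1,"x": 0,"y": 0,"z": 0,"spin": -7.6},
    {"gripper": -1,"x": 0,"y": 0,"z": 0,"spin": -7.6},
    {"gripper": -1,"x": 0,"y": 0,"z": 0,"spin": -7.5},
    {"gripper": -1,"x": 25,"y": 15,"z": 0,"spin": 0},
    {"gripper": -1,"x": 35,"y": 21,"z": 0,"spin": 0},
    {"gripper": -1,"x": 40,"y": 24,"z": 0,"spin": 0},
    {"gripper": -1,"x": 40,"y": 24,"z": 0,"spin": 0},
    {"gripper": -1,"x": 40,"y": 24,"z": 0,"spin": 0},
  ],
)

```text
time: 23.25
eef_pos: [0.4985, 0.141, 0.1652]
tcp_rot: [0.501, 0.865, 0.0, 0.0]
contact_force: [0.9, -0.4, -0.0]
opening: 1.002
finger_force: 0.0
```

Request:
step_arm(
  commands=[
    {"gripper": -1,"x": 40,"y": 24,"z": 0,"spin": 0},
    {"gripper": -1,"x": 40,"y": 24,"z": 0,"spin": 0},
    {"gripper": -1,"x": 40,"y": 24,"z": 0,"spin": 0},
    {"gripper": -1,"x": 40,"y": 24,"z": 0,"spin": 0},
    {"gripper": -1,"x": 40,"y": 24,"z": 5,"spin": 0},
    {"gripper": -1,"x": 35,"y": 21,"z": 10,"spin": 0},
    {"gripper": -1,"x": 25,"y": 15,"z": 20,"spin": 0},
    {"gripper": -1,"x": 10,"y": 6,"z": 30,"spin": 0},
    {"gripper": -1,"x": 0,"y": 0,"z": 20,"spin": 0},
    {"gripper": -1,"x": 0,"y": 0,"z": 0,"spin": 0},
  ],
)

```text
time: 24.25
eef_pos: [0.5021, 0.4531, 0.0753]
tcp_rot: [0.501, 0.866, -0.004, -0.002]
contact_force: [-1.1, -0.6, -0.1]
opening: 1.0
finger_force: 0.0
```

```bash
python3 -c "
from h import *
rel(.503,.455,.014,29.8)"
```

```text
yaw 29.9 q6 0.06 spin 0.1 then [ 1.3  2.2 61.3] pos [0.5021 0.4531 0.0753] f [-1.1 -0.6 -0.1] op 1.000 ff 0.0 t 24.2
```

Request:
step_arm(
  commands=[
    {"gripper": -1,"x": 1,"y": 1,"z": 20,"spin": 0},
    {"gripper": -1,"x": 0,"y": 0,"z": 18,"spin": 0},
    {"gripper": -1,"x": 0,"y": 0,"z": 12,"spin": 0},
    {"gripper": -1,"x": 0,"y": 0,"z": 6,"spin": 0},
    {"gripper": -1,"x": 0,"y": 0,"z": 3,"spin": 0},
    {"gripper": -0.6,"x": 0,"y": 0,"z": 0,"spin": 0},
    {"gripper": -0.6,"x": 0,"y": 0,"z": 0,"spin": 0},
    {"gripper": -0.6,"x": 0,"y": 0,"z": 0,"spin": 0},
    {"gripper": -0.6,"x": 0,"y": 0,"z": 0,"spin": 0},
    {"gripper": -0.6,"x": 0,"y": 0,"z": 0,"spin": 0},
  ],
)

```text
time: 25.25
eef_pos: [0.5053, 0.4556, 0.0213]
tcp_rot: [0.501, 0.865, 0.0, 0.0]
contact_force: [0.2, 0.2, 0.7]
opening: 0.799
finger_force: 0.0
```

```bash
python3 -c "
from h import *
rel(.503,.455,.014,29.8)
c,K,d=cam('side');cv2.imwrite('pics/t1.png',cv2.resize(c['color'][260:360,230:380,::-1],None,fx=5,fy=5))"
```

```text
yaw 29.8 q6 0.06 spin 0.0 then [ 0.6 -2.3  7.3] pos [0.5053 0.4556 0.0213] f [0.2 0.2 0.7] op 0.799 ff 0.0 t 25.2
```

View pics/t1.png

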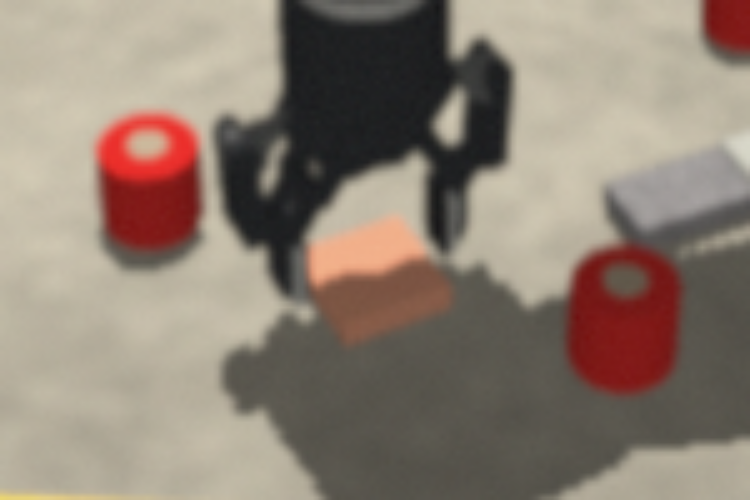

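The tile, around (380,280), sits between the fingers and square to them. I'll go slightly lower and close.

Request:
step_arm(
  commands=[
    {"gripper": -0.6,"x": 0,"y": -1,"z": 3,"spin": 0},
    {"gripper": -0.6,"x": 0,"y": -1,"z": 3,"spin": 0},
    {"gripper": -0.6,"x": 0,"y": 0,"z": 0,"spin": 0},
    {"gripper": 0.5,"x": 0,"y": 0,"z": 0,"spin": 0},
    {"gripper": 1,"x": 0,"y": 0,"z": 0,"spin": 0},
    {"gripper": 1,"x": 0,"y": 0,"z": 0,"spin": 0},
    {"gripper": 1,"x": 0,"y": 0,"z": 0,"spin": 0},
    {"gripper": 1,"x": 0,"y": 0,"z": 0,"spin": 0},
    {"gripper": 1,"x": 0,"y": 0,"z": 0,"spin": 0},
    {"gripper": 1,"x": 0,"y": 0,"z": 0,"spin": 0},
  ],
)

```text
time: 26.3
eef_pos: [0.5034, 0.4545, 0.0148]
tcp_rot: [0.501, 0.865, 0.0, 0.0]
contact_force: [0.8, -0.1, 0.4]
opening: 0.645
finger_force: 43.9
```

```bash
python3 -c "
from h import *
rel(.503,.455,.014,29.8)"
```

```text
yaw 29.8 q6 0.06 spin 0.0 then [ 0.6 -0.1  0.8] pos [0.5034 0.4545 0.0148] f [ 0.8 -0.1  0.4] op 0.645 ff 43.9 t 26.3
```

Request:
step_arm(
  commands=[
    {"gripper": 1,"x": 0,"y": 0,"z": -3,"spin": 0},
    {"gripper": 1,"x": 0,"y": 0,"z": -10,"spin": 0},
    {"gripper": 1,"x": 0,"y": 0,"z": -20,"spin": 0},
    {"gripper": 1,"x": 0,"y": 0,"z": -30,"spin": 0},
    {"gripper": 1,"x": 0,"y": 0,"z": -30,"spin": 0},
    {"gripper": 1,"x": 0,"y": 0,"z": -30,"spin": 0},
    {"gripper": 1,"x": 0,"y": 0,"z": -17,"spin": 0},
    {"gripper": 1,"x": 0,"y": 0,"z": 0,"spin": 0},
    {"gripper": 1,"x": 0,"y": 0,"z": 0,"spin": 0},
    {"gripper": 1,"x": 0,"y": 0,"z": 0,"spin": 0},
  ],
)

```text
time: 27.3
eef_pos: [0.5023, 0.4537, 0.1522]
tcp_rot: [0.501, 0.865, -0.002, -0.001]
contact_force: [-0.0, -0.3, -1.1]
opening: 0.642
finger_force: 43.9
```

```bash
cat > z.py <<'E'
from h import *
def near(x,y,r,lo,hi=1,cams=('top','side')):
    for n in cams:
        c,K,d=cam(n); q=cloud(c,K,d).reshape(-1,3); q=q[(np.hypot(q[:,0]-x,q[:,1]-y)<r)&(q[:,2]>lo)&(q[:,2]<hi)]
        if len(q)<8: print(n,len(q)); continue
        zt=np.percentile(q[:,2],98); p=q[q[:,2]>zt-.008]
        (a,b),s,an=cv2.minAreaRect(p[:,:2].astype(np.float32)); print(n,len(p),'zt %.3f c %.4f %.4f'%(zt,a,b),np.round(s,3),round(an))
E
python3 -c "
from z import *
print('prop');near(.4944,-.0714,.045,.03)
print('vase');near(.5226,.1266,.04,.03)
rel(.4944,-.0714,.15,29.8)"
```

```text
prop
top 274 zt 0.060 c 0.4944 -0.0711 [0.047 0.048] 43
side 11 zt 0.056 c 0.4763 -0.0539 [0.026 0.004] 56
vase
top 95 zt 0.092 c 0.5215 0.1243 [0.026 0.026] 0
side 0
yaw 29.8 q6 0.06 spin 0.0 then [-451.8 -268.4    3.9] pos [0.5028 0.454  0.1531] f [ 0.3 -0.1 -1.1] op 0.640 ff 43.9 t 27.5
```

Request:
step_arm(
  commands=[
    {"gripper": 1,"x": -20,"y": -12,"z": 0,"spin": 0},
    {"gripper": 1,"x": -35,"y": -21,"z": 0,"spin": 0},
    {"gripper": 1,"x": -40,"y": -24,"z": 0,"spin": 0},
    {"gripper": 1,"x": -40,"y": -24,"z": 0,"spin": 0},
    {"gripper": 1,"x": -40,"y": -24,"z": 0,"spin": 0},
    {"gripper": 1,"x": -40,"y": -24,"z": 0,"spin": 0},
    {"gripper": 1,"x": -40,"y": -23,"z": 0,"spin": 0},
    {"gripper": 1,"x": -40,"y": -23,"z": 0,"spin": 0},
    {"gripper": 1,"x": -40,"y": -23,"z": 0,"spin": 0},
    {"gripper": 1,"x": -40,"y": -23,"z": 0,"spin": 0},
  ],
)

```text
time: 28.5
eef_pos: [0.498, 0.0175, 0.1547]
tcp_rot: [0.501, 0.865, 0.0, 0.0]
contact_force: [0.7, -0.4, -1.7]
opening: 0.644
finger_force: 43.8
```

Request:
step_arm(
  commands=[
    {"gripper": 1,"x": -35,"y": -21,"z": 0,"spin": 0},
    {"gripper": 1,"x": -25,"y": -16,"z": 0,"spin": 0},
    {"gripper": 1,"x": -16,"y": -10,"z": 0,"spin": 0},
    {"gripper": 1,"x": 0,"y": 0,"z": 10,"spin": 0},
    {"gripper": 1,"x": 0,"y": 0,"z": 20,"spin": 0},
    {"gripper": 1,"x": 0,"y": 0,"z": 20,"spin": 0},
    {"gripper": 1,"x": 0,"y": 0,"z": 10,"spin": 0},
    {"gripper": 1,"x": 0,"y": 0,"z": 0,"spin": 0},
    {"gripper": 1,"x": 0,"y": 0,"z": 0,"spin": 0},
    {"gripper": 1,"x": 0,"y": 0,"z": 0,"spin": 0},
  ],
)

```text
time: 29.5
eef_pos: [0.4963, -0.07, 0.0959]
tcp_rot: [0.501, 0.865, 0.0, 0.001]
contact_force: [0.4, 0.6, -0.7]
opening: 0.64
finger_force: 43.8
```

```bash
python3 -c "
from z import *
rel(.4944,-.0711,.072,29.8)
c,K,d=cam('side');cv2.imwrite('pics/t2.png',cv2.resize(c['color'][150:250,250:400,::-1],None,fx=5,fy=5))"
```

```text
yaw 29.9 q6 -0.86 spin 0.1 then [ 0.  -2.2 23.9] pos [ 0.4963 -0.07    0.0959] f [ 0.4  0.6 -0.7] op 0.640 ff 43.8 t 29.5
```

View pics/t2.png

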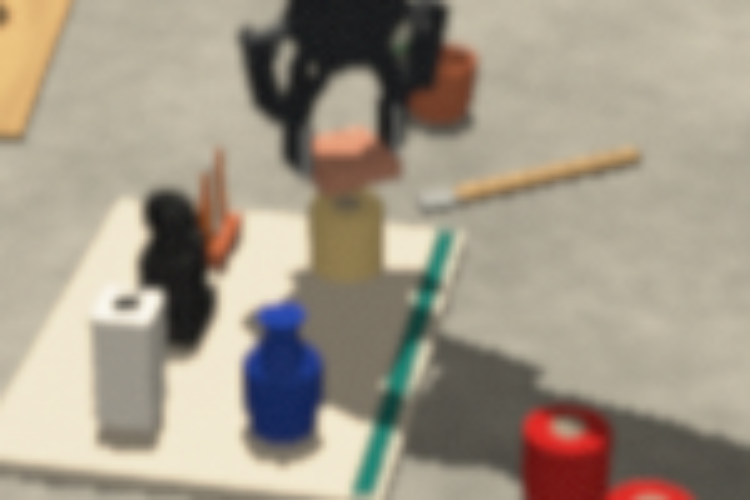

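The tile, near (350,155), is held level above the prop at (347,235). The bust and vase are standing.

Request:
step_arm(
  commands=[
    {"gripper": 1,"x": 0,"y": -1,"z": 10,"spin": 0},
    {"gripper": 1,"x": 0,"y": -1,"z": 7,"spin": 0},
    {"gripper": 1,"x": 0,"y": 0,"z": 3,"spin": 0},
    {"gripper": 1,"x": 0,"y": 0,"z": 2,"spin": 0},
    {"gripper": 1,"x": 0,"y": 0,"z": 0,"spin": 0},
    {"gripper": 1,"x": 0,"y": 0,"z": 1,"spin": 0},
    {"gripper": 1,"x": 0,"y": 0,"z": 0,"spin": 0},
    {"gripper": 1,"x": 0,"y": 0,"z": 1,"spin": 0},
    {"gripper": 1,"x": 0,"y": 0,"z": 0,"spin": 0},
    {"gripper": 1,"x": 0,"y": 0,"z": 0,"spin": 0},
  ],
)

```text
time: 30.55
eef_pos: [0.494, -0.0712, 0.0717]
tcp_rot: [0.501, 0.865, -0.0, 0.0]
contact_force: [-1.6, 0.0, 5.5]
opening: 0.644
finger_force: 44.5
```

```bash
python3 -c "
from z import *
rel(.4944,-.0711,.072,29.8)"
```

```text
yaw 29.9 q6 -0.87 spin 0.1 then [-0.1  0.4 -0.3] pos [ 0.494  -0.0712  0.0717] f [-1.6  0.   5.5] op 0.644 ff 44.5 t 30.6
```

Contact at 5.5 N and on centre. Release.

Request:
step_arm(
  commands=[
    {"gripper": 0,"x": 0,"y": 0,"z": -0.5,"spin": 0},
    {"gripper": -0.4,"x": 0,"y": 0,"z": 0,"spin": 0},
    {"gripper": -0.8,"x": 0,"y": 0,"z": 0,"spin": 0},
    {"gripper": -0.9,"x": 0,"y": 0,"z": 0,"spin": 0},
    {"gripper": -0.9,"x": 0,"y": 0,"z": -5,"spin": 0},
    {"gripper": -0.9,"x": 0,"y": 0,"z": -20,"spin": 0},
    {"gripper": -1,"x": 0,"y": 0,"z": -30,"spin": 0},
    {"gripper": -1,"x": 0,"y": 0,"z": -30,"spin": 0},
    {"gripper": -1,"x": 0,"y": 0,"z": -15,"spin": 0},
    {"gripper": -1,"x": 0,"y": 0,"z": 0,"spin": 0},
  ],
)

```text
time: 31.55
eef_pos: [0.4956, -0.0717, 0.1747]
tcp_rot: [0.501, 0.865, 0.001, 0.003]
contact_force: [0.9, 0.3, 1.1]
opening: 1.001
finger_force: 0.0
```

```bash
python3 -c "
from z import *
rel(.4365,-.3245,.12,29.8)"
```

```text
yaw 29.9 q6 -0.87 spin 0.1 then [-189.7 -177.1   54.9] pos [ 0.4956 -0.0717  0.1747] f [0.9 0.3 1.1] op 1.001 ff 0.0 t 31.6
```

Request:
step_arm(
  commands=[
    {"gripper": -1,"x": -15,"y": -14,"z": 0,"spin": 0},
    {"gripper": -1,"x": -25,"y": -24,"z": 0,"spin": 0},
    {"gripper": -1,"x": -30,"y": -28,"z": 0,"spin": 0},
    {"gripper": -1,"x": -30,"y": -28,"z": 0,"spin": 0},
    {"gripper": -1,"x": -30,"y": -28,"z": 10,"spin": 0},
    {"gripper": -1,"x": -30,"y": -28,"z": 10,"spin": 0},
    {"gripper": -1,"x": -20,"y": -18,"z": 20,"spin": 0},
    {"gripper": -1,"x": -10,"y": -9,"z": 20,"spin": 0},
    {"gripper": -1,"x": 0,"y": 0,"z": 20,"spin": 0},
    {"gripper": -1,"x": 0,"y": 0,"z": 0,"spin": 0},
  ],
)

```text
time: 32.55
eef_pos: [0.4321, -0.3221, 0.0867]
tcp_rot: [0.502, 0.865, 0.001, -0.004]
contact_force: [-0.7, 0.5, 0.2]
opening: 1.0
finger_force: 0.0
```

```bash
python3 -c "
from z import *
near(.4944,-.0711,.05,.05)
rel(.4365,-.3245,.022,29.8)"
```

```text
top 462 zt 0.074 c 0.4938 -0.0714 [0.056 0.056] 30
side 169 zt 0.073 c 0.4937 -0.0693 [0.058 0.061] 26
yaw 29.8 q6 -1.35 spin 0.0 then [-2.4  1.4 68.2] pos [ 0.4342 -0.3233  0.0903] f [-0.5 -0.1  0.2] op 1.001 ff 0.0 t 32.6
```

Request:
step_arm(
  commands=[
    {"gripper": -1,"x": -1,"y": 1,"z": 20,"spin": 0},
    {"gripper": -1,"x": 0,"y": 0,"z": 20,"spin": 0},
    {"gripper": -1,"x": 0,"y": 0,"z": 15,"spin": 0},
    {"gripper": -1,"x": 0,"y": 0,"z": 9,"spin": 0},
    {"gripper": -1,"x": 0,"y": 0,"z": 3,"spin": 0},
    {"gripper": -1,"x": 0,"y": 0,"z": 0,"spin": 0},
    {"gripper": -1,"x": 0,"y": 0,"z": 0,"spin": 0},
    {"gripper": -1,"x": 0,"y": 0,"z": 0,"spin": 0},
    {"gripper": -1,"x": 0,"y": 0,"z": 0,"spin": 0},
    {"gripper": -1,"x": 0,"y": 0,"z": 0,"spin": 0},
  ],
  force=30,
)

```text
time: 33.65
eef_pos: [0.4363, -0.3246, 0.0248]
tcp_rot: [0.501, 0.865, -0.0, 0.0]
contact_force: [-0.1, -1.1, 0.1]
opening: 1.001
finger_force: 0.0
```

```bash
python3 -c "
from z import *
rel(.4365,-.3245,.022,29.8)"
```

```text
yaw 29.8 q6 -1.35 spin 0.0 then [-0.   0.2  2.8] pos [ 0.4363 -0.3246  0.0248] f [-0.1 -1.1  0.1] op 1.001 ff 0.0 t 33.6
```

Request:
step_arm(
  commands=[
    {"gripper": 0,"x": 0,"y": 0,"z": 2,"spin": 0},
    {"gripper": 0.5,"x": 0,"y": 0,"z": 0,"spin": 0},
    {"gripper": 1,"x": 0,"y": 0,"z": 0,"spin": 0},
    {"gripper": 1,"x": 0,"y": 0,"z": 0,"spin": 0},
    {"gripper": 1,"x": 0,"y": 0,"z": 0,"spin": 0},
    {"gripper": 1,"x": 0,"y": 0,"z": 0,"spin": 0},
    {"gripper": 1,"x": 0,"y": 0,"z": 0,"spin": 0},
    {"gripper": 1,"x": 0,"y": 0,"z": 0,"spin": 0},
    {"gripper": 1,"x": 0,"y": 0,"z": 0,"spin": 0},
    {"gripper": 1,"x": 0,"y": 0,"z": 0,"spin": 0},
  ],
  force=30,
)

```text
time: 34.65
eef_pos: [0.4362, -0.3245, 0.0224]
tcp_rot: [0.501, 0.865, -0.0, 0.0]
contact_force: [-0.8, -0.2, 1.9]
opening: 0.633
finger_force: 31.9
```

Request:
step_arm(
  commands=[
    {"gripper": 1,"x": 0,"y": 0,"z": -3,"spin": 0},
    {"gripper": 1,"x": 0,"y": 0,"z": -10,"spin": 0},
    {"gripper": 1,"x": 0,"y": 0,"z": -20,"spin": 0},
    {"gripper": 1,"x": 0,"y": 0,"z": -25,"spin": 0},
    {"gripper": 1,"x": 0,"y": 0,"z": -30,"spin": 0},
    {"gripper": 1,"x": 0,"y": 0,"z": -30,"spin": 0},
    {"gripper": 1,"x": 0,"y": 0,"z": -12,"spin": 0},
    {"gripper": 1,"x": 0,"y": 0,"z": 0,"spin": 0},
    {"gripper": 1,"x": 0,"y": 0,"z": 0,"spin": 0},
    {"gripper": 1,"x": 0,"y": 0,"z": 0,"spin": 0},
  ],
  force=30,
)

```text
time: 35.65
eef_pos: [0.4351, -0.3233, 0.1501]
tcp_rot: [0.501, 0.865, 0.001, -0.002]
contact_force: [0.6, 1.0, -1.6]
opening: 0.63
finger_force: 31.9
```

```bash
python3 -c "
from z import *
rel(.4938,-.0712,.152,29.8)
c,K,d=cam('side');cv2.imwrite('pics/p1.png',cv2.resize(c['color'][90:190,270:420,::-1],None,fx=5,fy=5))"
```

```text
yaw 29.8 q6 -1.35 spin 0.0 then [189.6 176.2  -1.3] pos [ 0.4351 -0.3233  0.1501] f [ 0.6  1.  -1.6] op 0.630 ff 31.9 t 35.6
```

View pics/p1.png

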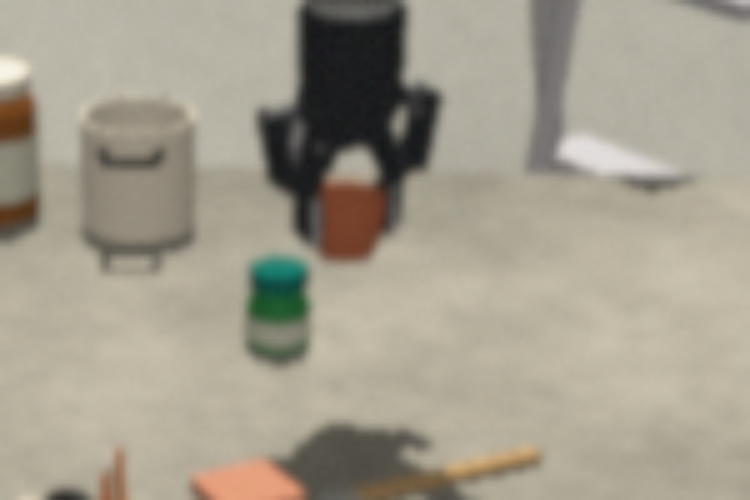

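The pot at (350,220) is held upright, and the jar at (278,310) is untouched.

Request:
step_arm(
  commands=[
    {"gripper": 1,"x": 10,"y": 9,"z": 0,"spin": 0},
    {"gripper": 1,"x": 20,"y": 19,"z": 0,"spin": 0},
    {"gripper": 1,"x": 30,"y": 28,"z": 0,"spin": 0},
    {"gripper": 1,"x": 35,"y": 32,"z": 0,"spin": 0},
    {"gripper": 1,"x": 35,"y": 32,"z": 0,"spin": 0},
    {"gripper": 1,"x": 30,"y": 28,"z": 0,"spin": 0},
    {"gripper": 1,"x": 20,"y": 19,"z": 0,"spin": 0},
    {"gripper": 1,"x": 9,"y": 9,"z": 0,"spin": 0},
    {"gripper": 1,"x": 0,"y": 0,"z": 0,"spin": 0},
    {"gripper": 1,"x": 0,"y": 0,"z": 0,"spin": 0},
  ],
)

```text
time: 36.7
eef_pos: [0.4945, -0.0731, 0.152]
tcp_rot: [0.501, 0.865, -0.0, -0.0]
contact_force: [0.8, -0.6, -0.3]
opening: 0.629
finger_force: 32.0
```

Request:
step_arm(
  commands=[
    {"gripper": 1,"x": 0,"y": 0,"z": 10,"spin": 0},
    {"gripper": 1,"x": 0,"y": 0,"z": 15,"spin": 0},
    {"gripper": 1,"x": 0,"y": 0,"z": 10,"spin": 0},
    {"gripper": 1,"x": 0,"y": 0,"z": 5,"spin": 0},
    {"gripper": 1,"x": 0,"y": 0,"z": 0,"spin": 0},
    {"gripper": 1,"x": 0,"y": 0,"z": 0,"spin": 0},
    {"gripper": 1,"x": 0,"y": 0,"z": 0,"spin": 0},
    {"gripper": 1,"x": 0,"y": 0,"z": 0,"spin": 0},
    {"gripper": 1,"x": 0,"y": 0,"z": 0,"spin": 0},
    {"gripper": 1,"x": 0,"y": 0,"z": 0,"spin": 0},
  ],
)

```text
time: 37.7
eef_pos: [0.4948, -0.0728, 0.1126]
tcp_rot: [0.501, 0.865, 0.0, 0.0]
contact_force: [-0.2, -0.3, -1.0]
opening: 0.628
finger_force: 32.0
```

```bash
python3 -c "
from z import *
rel(.4938,-.0712,.0935,29.8)
c,K,d=cam('side');cv2.imwrite('pics/p2.png',cv2.resize(c['color'][150:250,250:400,::-1],None,fx=5,fy=5))"
```

```text
yaw 29.9 q6 -0.87 spin 0.1 then [ 1.9 -0.1 19.1] pos [ 0.4948 -0.0728  0.1126] f [-0.2 -0.3 -1. ] op 0.628 ff 32.0 t 37.7
```

View pics/p2.png

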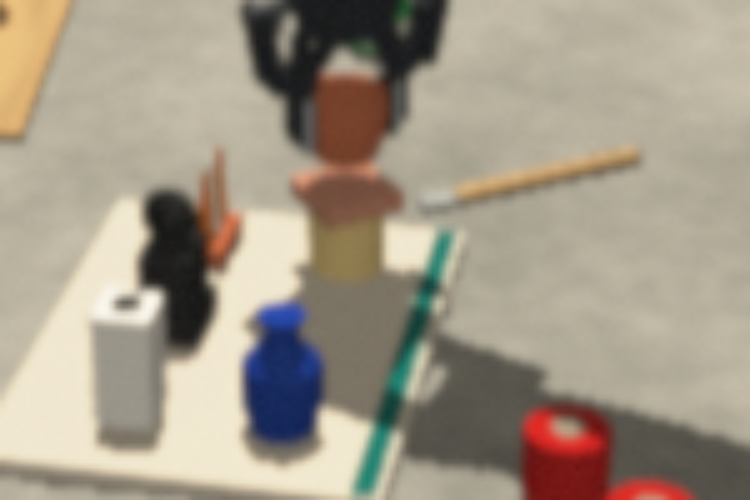

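The pot at (350,120) hangs upright over the tile at (347,190). I'll lower it.

Request:
step_arm(
  commands=[
    {"gripper": 1,"x": 2,"y": 0,"z": 8,"spin": 0},
    {"gripper": 1,"x": 0,"y": 0,"z": 5,"spin": 0},
    {"gripper": 1,"x": 0,"y": 0,"z": 3,"spin": 0},
    {"gripper": 1,"x": 0,"y": 0,"z": 1,"spin": 0},
    {"gripper": 1,"x": 0,"y": 0,"z": 0,"spin": 0},
    {"gripper": 1,"x": 0,"y": 0,"z": 1,"spin": 0},
    {"gripper": 1,"x": 0,"y": 0,"z": 0,"spin": 0},
    {"gripper": 1,"x": 0,"y": 0,"z": 1,"spin": 0},
    {"gripper": 1,"x": 0,"y": 0,"z": 0,"spin": 0},
    {"gripper": 1,"x": 0,"y": 0,"z": 0,"spin": 0},
  ],
)

```text
time: 38.75
eef_pos: [0.4938, -0.0711, 0.0934]
tcp_rot: [0.501, 0.865, 0.0, 0.0]
contact_force: [0.3, -0.3, -0.2]
opening: 0.636
finger_force: 32.0
```

```bash
python3 -c "
from z import *
rel(.4938,-.0712,.0935,29.8)"
```

```text
yaw 29.8 q6 -0.87 spin 0.0 then [-0.1 -0.  -0.1] pos [ 0.4938 -0.0711  0.0934] f [ 0.3 -0.3 -0.2] op 0.636 ff 32.0 t 38.8
```

Request:
step_arm(
  commands=[
    {"gripper": 1,"x": 0,"y": 0,"z": 0.7,"spin": 0},
    {"gripper": 1,"x": 0,"y": 0,"z": 0,"spin": 0},
    {"gripper": 1,"x": 0,"y": 0,"z": 0,"spin": 0},
    {"gripper": 1,"x": 0,"y": 0,"z": 0,"spin": 0},
    {"gripper": 1,"x": 0,"y": 0,"z": 0,"spin": 0},
    {"gripper": 1,"x": 0,"y": 0,"z": 0,"spin": 0},
    {"gripper": 1,"x": 0,"y": 0,"z": 0,"spin": 0},
    {"gripper": 1,"x": 0,"y": 0,"z": 0,"spin": 0},
    {"gripper": 1,"x": 0,"y": 0,"z": 0,"spin": 0},
    {"gripper": 1,"x": 0,"y": 0,"z": 0,"spin": 0},
  ],
)

```text
time: 39.75
eef_pos: [0.4939, -0.0712, 0.0934]
tcp_rot: [0.501, 0.865, -0.0, 0.0]
contact_force: [-1.9, -0.0, 4.8]
opening: 0.626
finger_force: 32.4
```

Contact. Release slowly, rise and back off.

Request:
step_arm(
  commands=[
    {"gripper": 0,"x": 0,"y": 0,"z": 0,"spin": 0},
    {"gripper": -0.4,"x": 0,"y": 0,"z": 0,"spin": 0},
    {"gripper": -0.8,"x": 0,"y": 0,"z": 0,"spin": 0},
    {"gripper": -0.9,"x": 0,"y": 0,"z": 0,"spin": 0},
    {"gripper": -0.9,"x": 0,"y": 0,"z": -5,"spin": 0},
    {"gripper": -0.9,"x": 0,"y": 0,"z": -20,"spin": 0},
    {"gripper": -1,"x": 0,"y": 0,"z": -30,"spin": 0},
    {"gripper": -1,"x": 0,"y": 0,"z": -40,"spin": 0},
    {"gripper": -1,"x": 0,"y": 0,"z": -30,"spin": 0},
    {"gripper": -1,"x": 0,"y": 0,"z": 0,"spin": 0},
  ],
)

```text
time: 40.75
eef_pos: [0.4966, -0.072, 0.2237]
tcp_rot: [0.501, 0.865, 0.001, 0.005]
contact_force: [0.0, -0.5, 0.4]
opening: 1.002
finger_force: 0.0
```

Request:
step_arm(
  commands=[
    {"gripper": -1,"x": -20,"y": -10,"z": 0,"spin": 0},
    {"gripper": -1,"x": -30,"y": -15,"z": 0,"spin": 0},
    {"gripper": -1,"x": -30,"y": -15,"z": 0,"spin": 0},
    {"gripper": -1,"x": -35,"y": -15,"z": 0,"spin": 0},
    {"gripper": -1,"x": -35,"y": -15,"z": 0,"spin": 0},
    {"gripper": -1,"x": -30,"y": -15,"z": 0,"spin": 0},
    {"gripper": -1,"x": -20,"y": -15,"z": 0,"spin": 0},
    {"gripper": -1,"x": 0,"y": 0,"z": 0,"spin": 0},
    {"gripper": -1,"x": 0,"y": 0,"z": 0,"spin": 0},
    {"gripper": -1,"x": 0,"y": 0,"z": 0,"spin": 0},
  ],
)

```text
time: 41.75
eef_pos: [0.5064, -0.2931, 0.217]
tcp_rot: [0.501, 0.866, 0.0, -0.001]
contact_force: [0.9, 0.1, 0.0]
opening: 0.998
finger_force: 0.0
```

```bash
python3 -c "
from z import *
print('pot');near(.4938,-.0711,.05,.085)
print('tile');near(.4938,-.0711,.05,.05,.076)
print('vase');near(.5226,.1266,.04,.06)
print('bust');near(.597,.0135,.04,.06)
print('jar');near(.488,-.444,.05,.03)
rel(0.4,0,.1)
c,K,d=cam('side');cv2.imwrite('pics/f.png',cv2.resize(c['color'][130:250,220:400,::-1],None,fx=4,fy=4))"
```

```text
pot
top 107 zt 0.119 c 0.4947 -0.0723 [0.052 0.052] 44
side 89 zt 0.117 c 0.4948 -0.0699 [0.052 0.057] 20
tile
top 155 zt 0.076 c 0.4935 -0.0709 [0.056 0.055] 31
side 92 zt 0.075 c 0.4936 -0.0682 [0.056 0.059] 30
vase
top 96 zt 0.092 c 0.5214 0.1244 [0.026 0.026] 0
side 49 zt 0.091 c 0.5221 0.1268 [0.025 0.029] 17
bust
top 95 zt 0.107 c 0.5983 0.0131 [0.026 0.028] 56
side 33 zt 0.106 c 0.5995 0.0184 [0.017 0.024] 77
jar
top 0
side 50 zt 0.067 c 0.4858 -0.4391 [0.042 0.044] 22
yaw 29.9 q6 -1.22 spin 0.0 then [308.2  54.  117.7] pos [ 0.5066 -0.2942  0.2177] f [ 0.1  0.3 -0.3] op 1.004 ff 0.0 t 42.2
```

View pics/f.png

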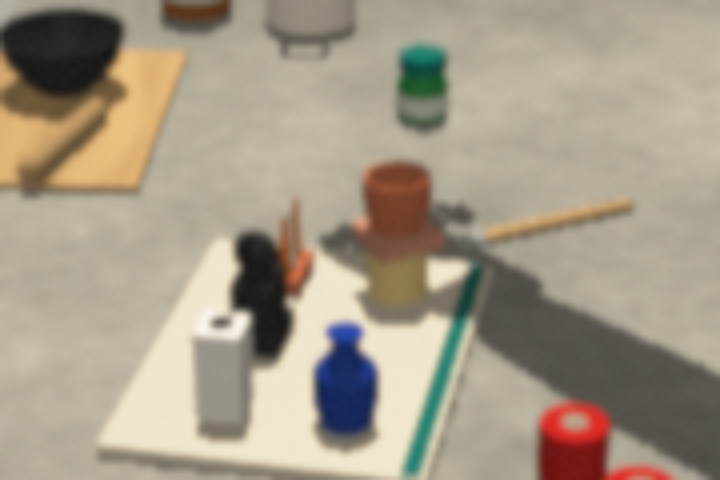

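The stack (pot (397,200), tile (400,235), prop (398,280)), bust (260,295) and vase (345,385) all stand upright. The jar has not moved. All measured positions are within a few mm of their targets.

```bash
python3 -c "
from plant import *
print(sign_off())"
```

```text
the job is handed in; nothing more can be done
None
```

The kiln shelf is loaded as asked and the job is handed in; the last camera check had everything upright and within a few mm of its place, the glaze jar unmoved, but the sign-off returned no verdict.

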